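# Point out the beads for a bracelet and call the helper

### The arm

A 6-joint arm with a two-finger parallel gripper is mounted at the origin on the work surface. World frame = base frame: x ahead of the robot, y to its left, z up, the work surface at z = 0. Lengths are in m, angles in rad, forces in N, time in s.
With the tool pointing down it reaches from about 0.375 to 0.9 m from the base axis. Payload 3.1 kg.
Tool frame: the origin (TCP) lies at the centre of the arm's flange, where the gripper is bolted on; the fingertips stand 173 mm ahead of it and the grasp point (between the pads) lies 155 mm ahead of it; z points along the fingers, x is the direction in which the jaws open and shut, and the axes are right-handed (so a half turn about z gives the same grasp; the last joint's range is limited). The gripper opens to 85 mm and grips with 20 to 120 N. Pads are 22 mm wide; open, the fingers measure 114 mm over their backs; the gripper's body (76 mm by 85 mm) begins 54 mm behind the grasp point. The pads swing forward as they close: fully open they stand 13 mm farther back than shut.
Start: joints at [1.022, 0.527, 1.433, -0, 1.181, -0.178], TCP at [0.226, 0.583, 0.405] pointing down, gripper open.
Joint ranges: [-3.08, 3.08], [-0.75, 2.2], [0.22, 2.44], [-1.43, 4.57], [0, 2.65], [-2.85, 2.85]. Speed limits (rad/s): [2.79, 2.79, 3.14, 3.14, 3.14, 3.14].

### API

Orientations are given as a unit quaternion [x, y, z, w].
In Python, from station import manip gives the robot as it stands.
- The arm moves only by the shell command python3 -m jog 'ROWS' [OPENING] [FORCE]. ROWS is JSON, a list that holds one entry, the list of rows, each a list of 4 numbers: the shift along the world's x, y, z in mm, then the turn about the world's z in degrees. A call has exactly 8 rows; each row shifts and turns the commanded pose from where the row before left it; what a row does not reach is not made up. A row lasts 1/8 s, in which the tool goes at most 62.5 mm and 10.7 degrees, less where a joint would pass 70% of its speed; a pose out of reach is approached as far as the arm can. A call is refused whole if a number of a shift passes 62.5 or a number of a turn 10.7, either way. A call with a gripper value outside its range is refused whole. OPENING is the opening in per cent of the stroke, from 0 (shut) to 100 (fully open), set as the call begins (- or left out, the last holds). The fingers move at their own pace and stop on an object; FORCE is the grip in N (left out, the last holds). Time passes only in rows, so rows that do not move let the fingers close, or fill a call up. It gives the time, the measured TCP pose, the force and the opening at its end, in the units of the state.
- manip.sense(): the state, without advancing time (a new reading comes with each control period).
- manip.snapshot(name): name is "scene" or "side" or "wrist"; returns the picture (384x512x3 uint8, red, green, blue); there is no depth.
- manip.camera_info(name): a dict with "fx", "fy", "cx", "cy" (pixels), "R" (3x3) and "t" (3): a world point X has camera coordinates R X + t. Camera axes: x right, y down, z forward; pixel columns grow to the right and rows downward; lengths in m; the calibration is good to about 2 mm. A picture is of the moment at which its call begins: read the wrist's pose just before it. camera_info takes no time and is no camera call; for the wrist camera it gives the pose at the moment of the call.
- manip.sign_off(): hands the job in, once; it reports no verdict.
The state is a dict: "t": time; "q": joint angles; "qd": joint speeds; "tau": joint torques, N m; "tcp_pos": TCP position; "tool_rot": TCP orientation; "force": force on the tool from outside, world axes, zero at the start; "ft_torque": the same for the moment, N m; "finger_gap": opening from 0.0 (shut) to 1.0 (fully open).
Only numpy, scipy, OpenCV 4.12 (cv2) and the standard library are available. Lean on these libraries where they do the work, as an engineer would, in place of code of your own. Each camera call takes 0.05 s, during which the arm holds its last target. There are 200 camera calls.

### The job

Show the helper which beads the bracelet needs: point down at the pink pot, fingertips one to three centimetres above the middle of its lid, and stay there for about two seconds, then point at the blue pot in the same way. Then press the red call button all the way down with the fingertips and let it come up again. Do not touch any pot, do not lower the fingers over the yellow or green pot, and leave the pliers and the spool where they are.

Things in the scene. Friction and masses are not known exactly. Their poses are not given: they have to be found in the camera images.
- pink_pot: loose closed round bead pot, 63 mm across and 32 mm tall, about 90 g, standing upright. Origin: centre of its underside; z up. White body with a pink band around it, and a flat clear lid under which round pink beads show
- pink_pot_lid (a point): centre of the top face of the pink pot's lid, 32 mm above the table
- blue_pot: loose closed round bead pot, 63 mm across and 32 mm tall, about 90 g, standing upright. Origin: centre of its underside; z up. White body with a blue band around it, and a flat clear lid under which cube-shaped blue beads show
- blue_pot_lid (a point): centre of the top face of the blue pot's lid, 32 mm above the table
- yellow_pot: loose closed round bead pot, 63 mm across and 32 mm tall, about 90 g, standing upright. Origin: centre of its underside; z up. White body with a yellow band around it, and a flat clear lid under which round yellow beads show
- yellow_pot_lid (a point): centre of the top face of the yellow pot's lid, 32 mm above the table
- green_pot: loose closed round bead pot, 63 mm across and 32 mm tall, about 90 g, standing upright. Origin: centre of its underside; z up. White body with a green band around it, and a flat clear lid under which cube-shaped green beads show
- green_pot_lid (a point): centre of the top face of the green pot's lid, 32 mm above the table
- bell (a joint): travel of the red call button in m: 0 is up, 0.006 is fully down; a spring pushes it back up; about 4 N holds it fully down
- bell_top (a point): centre of the top face of the red round button (36 mm across), which is pressed straight down; it sits in a white plastic housing fixed to the table, and the point moves with the button
- bell_base: white plastic housing of the call button, 52 mm across and 12 mm tall, fixed to the table; the top of the unpressed red button is 22 mm above the table. Origin: centre of the underside
- pliers: bystander: loose pliers with green grips lying flat, about 135 mm long, 60 mm wide and 12 mm tall. Origin: about the middle of their length, on the table; x points along them to the steel jaws
- spool: bystander: loose white cord spool with lilac cord, 42 mm across and 40 mm tall, standing upright. Origin: centre of its underside

How it is judged:
By the outcome, as a careful person would: the job done as asked, in the order asked, and still so for the second after the job is handed in, with the robot touching nothing.
It also fails if it takes over 56 s, if anything falls off the work surface, if the arm or the gripper's body presses on something with over 40 N, if the wrist force passes 120 N, or if a joint passes its speed limit or range.

## Working session

There is one attempt and no reset: what is moved stays moved. The work goes in short steps, Python scripts to look and compute and a shell command to move; the robot and the scene stay as the last step left them, time stands still between calls to the robot, and variables do not carry over. Pictures are saved under pics/ and viewed, about 8 in all and at most 12, crops included, and the job is handed in when it is done.

```bash
mkdir -p pics; cat > h.py <<'E'
from station import manip
import numpy as np, cv2
def ray(ci,u,v,z):
    R=np.array(ci["R"]);t=np.array(ci["t"]);c=-R.T@t
    d=R.T@np.array([(u-ci["cx"])/ci["fx"],(v-ci["cy"])/ci["fy"],1]);return c+d*(z-c[2])/d[2]
def shot(n,f):
    ci=manip.camera_info(n);im=cv2.cvtColor(np.array(manip.snapshot(n)),cv2.COLOR_RGB2BGR);cv2.imwrite(f"pics/{f}.png",im);return ci,im
E
python3 - <<'E'
from h import *
ims=[shot(n,n+"0") for n in("scene","side")]
cv2.imwrite("pics/two.png",np.hstack([cv2.resize(i[1],(400,300)) for i in ims]))
for c,_ in ims: print({k:np.round(v,3).tolist() for k,v in c.items()})
s=manip.sense();print(s)
E
```

```text
{'fx': 375.379, 'fy': 375.379, 'cx': 253.008, 'cy': 188.171, 'R': [[-0.852, 0.523, 0.002], [0.426, 0.697, -0.577], [-0.303, -0.491, -0.817]], 't': [0.452, -0.166, 1.022]}
{'fx': 350.614, 'fy': 350.614, 'cx': 252.173, 'cy': 189.359, 'R': [[0.992, -0.122, -0.023], [-0.08, -0.488, -0.869], [0.095, 0.864, -0.494]], 't': [-0.493, 0.087, 0.702]}
{'t': 0.1, 'q': array([ 1.02152015e+00,  5.28379157e-01,  1.43377870e+00,  3.56969643e-05,
        1.18141847e+00, -1.78513944e-01]), 'qd': array([-0.00037694, -0.0027044 , -0.00146632, -0.00132601,  0.00091356,
        0.00029617]), 'tau': array([ 5.98053539e-04, -4.43305600e+01, -1.78587896e+01, -2.14463271e-04,
        3.84818064e-03, -9.68753909e-06]), 'tcp_pos': array([0.22626529, 0.5822712 , 0.40382604]), 'tool_rot': array([ 8.25329419e-01,  5.64650658e-01, -9.11778360e-04,  3.90731150e-04]), 'force': array([ 0.5086842 , -0.13266711, -0.17032548]), 'ft_torque': array([ 0.01087131, -0.0259844 ,  0.01252608]), 'finger_gap': 0.9989948247150758}
```

View pics/scene0.png

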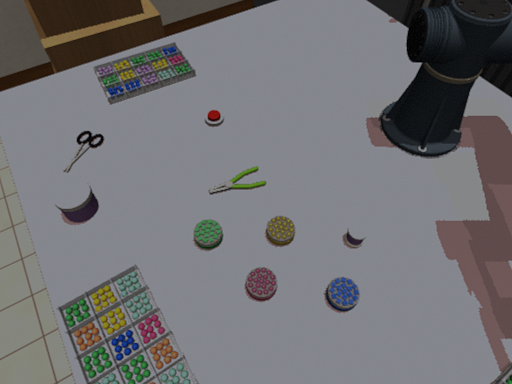

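View pics/side0.png

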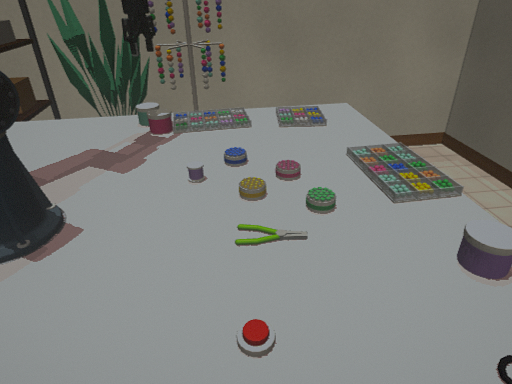

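Scene view: pink lid near (261,282), blue (343,292), yellow (280,229), green (208,232), button (214,116), spool (355,237), pliers (237,182). The side view agrees: pink (288,168), blue (235,154), button (256,332).

```bash
python3 - <<'E'
from h import *
P={"scene":dict(pink=(261,282),blue=(343,292),yellow=(280,229),green=(208,232),bell=(214,116),spool=(355,234),pliers=(237,182)),
"side":dict(pink=(288,168),blue=(235,155),yellow=(252,186),green=(321,196),bell=(256,331),spool=(196,168))}
hue=dict(pink=(165,179),blue=(105,125),yellow=(18,32),green=(45,75),bell=(0,6))
for n in P:
    ci=manip.camera_info(n);im=cv2.imread(f"pics/{n}0.png");hsv=cv2.cvtColor(im,cv2.COLOR_BGR2HSV)
    for k,(u,v) in P[n].items():
        z=dict(bell=.022,spool=.04,pliers=.006).get(k,.030)
        o=""
        if k in hue:
            m=cv2.inRange(hsv,(hue[k][0],70,40),(hue[k][1],255,255));w=np.zeros_like(m);cv2.circle(w,(u,v),22,255,-1)
            p=cv2.findNonZero(m&w)[:,0,:]
            x,y,W,H=cv2.boundingRect(p);o=(x,y,W,H,len(p),p.mean(0).round(1))
        print(n,k,ray(ci,u,v,z).round(3),o)
E
python3 - <<'E'
import cv2,numpy as np
a=cv2.imread("pics/scene0.png")[190:320,180:380];cv2.imwrite("pics/crop.png",cv2.resize(a,None,fx=4,fy=4,interpolation=cv2.INTER_CUBIC))
E
```

```text
scene pink [0.608 0.156 0.03 ] (245, 268, 31, 33, 390, array([260.8, 284.2]))
scene blue [0.483 0.255 0.03 ] (326, 277, 33, 34, 526, array([342.9, 292.6]))
scene yellow [0.51  0.077 0.03 ] (267, 217, 27, 28, 420, array([280.5, 230.1]))
scene green [0.645 0.003 0.03 ] (195, 219, 28, 30, 389, array([207.6, 232.3]))
scene bell [ 0.465 -0.308  0.022] (208, 110, 12, 11, 103, array([213.4, 115. ]))
scene spool [0.386 0.173 0.04 ] 
scene pliers [ 0.518 -0.095  0.006] 
side pink [0.602 0.133 0.03 ] (276, 160, 24, 18, 218, array([287.7, 168.7]))
side blue [0.48  0.233 0.03 ] (225, 147, 22, 17, 212, array([234.8, 154.6]))
side yellow [0.504 0.057 0.03 ] (239, 177, 27, 21, 313, array([251.9, 186.9]))
side green [ 0.642 -0.01   0.03 ] (306, 187, 29, 23, 340, array([320.4, 197.4]))
side bell [ 0.463 -0.319  0.022] (243, 319, 26, 27, 538, array([255.4, 331.7]))
side spool [0.379 0.15  0.04 ]
```

View pics/crop.png

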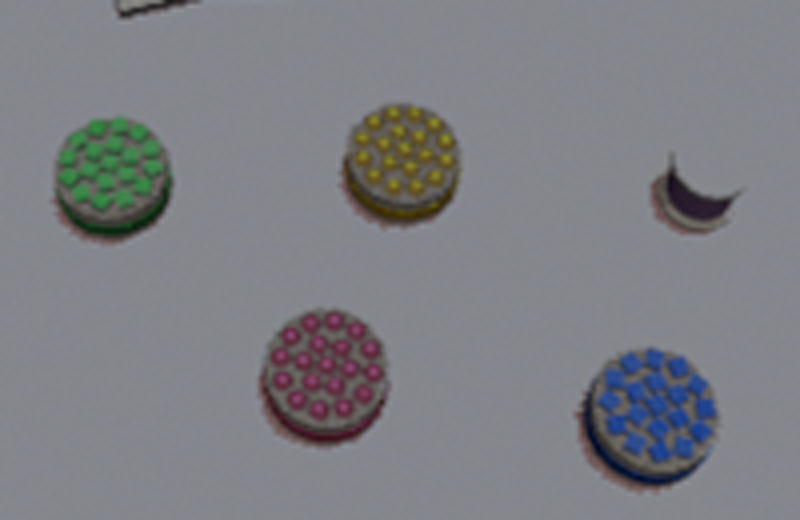

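```bash
python3 -m jog '[[[30,-22,0,0],[45,-40,0,0],[45,-40,0,0],[45,-40,0,0],[45,-40,0,0],[45,-40,0,0],[45,-40,0,0],[20,-30,0,0]]]' 0 20
python3 -m jog '[[[25,-40,0,0],[25,-40,0,0],[13,-40,0,0],[0,-14,0,0],[0,0,0,0],[0,0,0,0],[0,0,0,0],[0,0,0,0]]]'
python3 - <<'E'
from h import *
ci,im=shot("wrist","w1");print({k:np.round(v,3).tolist() for k,v in ci.items()})
E
```

```text
t: 1.1
tcp_pos: [0.5488, 0.2883, 0.4042]
tool_rot: [0.826, 0.564, 0.0, 0.0]
force: [-0.4, -0.6, -0.2]
finger_gap: -0.0
t: 2.1
tcp_pos: [0.6091, 0.1576, 0.4048]
tool_rot: [0.825, 0.565, 0.0, -0.0]
force: [0.8, 0.9, -0.8]
finger_gap: -0.0
{'fx': 265.688, 'fy': 265.688, 'cx': 253.075, 'cy': 190.66, 'R': [[0.361, 0.933, -0.001], [0.889, -0.344, 0.301], [0.281, -0.11, -0.954]], 't': [-0.367, -0.528, 0.226]}
```

View pics/w1.png

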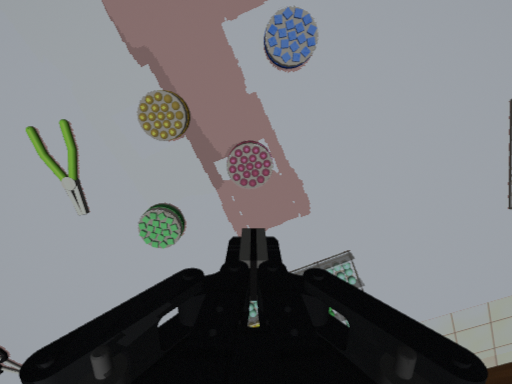

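The wrist view shows the pink lid near (250,163), blue (291,34), yellow (163,115) and green (160,227). I'll cast rays onto the lid plane.

```bash
cat >> h.py <<'E'
hue=dict(pink=(160,179),blue=(105,125),yellow=(18,32),green=(45,75),bell=(0,6))
def loc(ci,im,k,u,v,r,z):
    hsv=cv2.cvtColor(im,cv2.COLOR_BGR2HSV);m=cv2.inRange(hsv,(hue[k][0],100,60),(hue[k][1],255,255));w=np.zeros_like(m);cv2.circle(w,(u,v),r,255,-1)
    p=cv2.findNonZero(m&w);x,y,W,H=cv2.boundingRect(p);(c,d),rr=cv2.minEnclosingCircle(p)
    print(k,(x,y,W,H),(round(c,1),round(d,1),round(rr,1)),ray(ci,c,d,z).round(4),ray(ci,*p[:,0].mean(0),z).round(4))
E
python3 - <<'E'
from h import *
ci=manip.camera_info("wrist");im=cv2.imread("pics/w1.png")
for k,u,v in(("pink",250,163),("blue",291,33),("yellow",162,115),("green",160,227)): loc(ci,im,k,u,v,27,.029)
print(manip.sense()["tcp_pos"])
E
```

```text
pink (229, 141, 41, 45) (249.5, 163.1, 22.4) [0.6027 0.1548 0.029 ] [0.6046 0.1534 0.029 ]
blue (268, 8, 49, 52) (291.6, 33.7, 26.4) [0.4798 0.255  0.029 ] [0.48   0.2552 0.029 ]
yellow (139, 91, 50, 48) (163.2, 115.8, 25.6) [0.5077 0.0761 0.029 ] [0.5065 0.0757 0.029 ]
green (139, 206, 45, 42) (160.8, 227.4, 22.2) [0.6436 0.0031 0.029 ] [ 0.6445 -0.0015  0.029 ]
[0.6091699  0.15737268 0.40476589]
```

```bash
python3 -m jog '[[[-4,-3,-15,0],[0,0,-35,0],[0,0,-40,0],[0,0,-40,0],[0,0,-30,0],[0,0,-13,0],[0,0,-5,0],[0,0,-2,0]]]'
python3 - <<'E'
from h import *
a=shot("side","s2")[1][110:210,200:360];b=shot("scene","c2")[1][220:320,180:340]
cv2.imwrite("pics/p2.png",cv2.resize(np.vstack([a,b]),None,fx=3,fy=3,interpolation=cv2.INTER_CUBIC))
E
```

```text
t: 3.15
tcp_pos: [0.6059, 0.1536, 0.2255]
tool_rot: [0.825, 0.565, 0.001, 0.001]
force: [-1.1, 0.5, -0.0]
finger_gap: -0.004
```

View pics/p2.png

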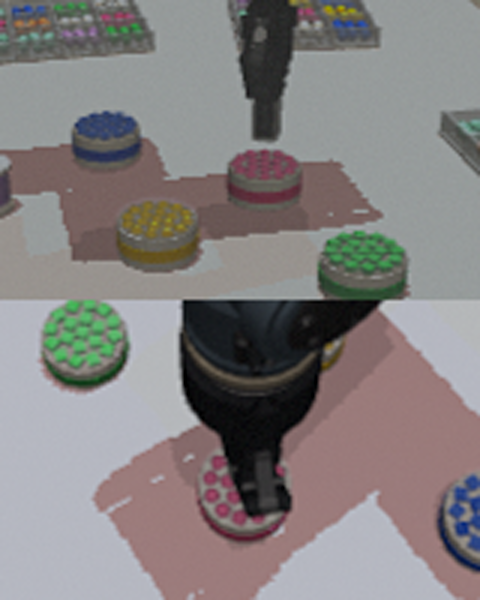

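The fingertips hang over the pink lid without touching it. I'll check the height and the centring by projection.

```bash
python3 - <<'E'
from h import *
for n,off in(("side",(200,110,0)),("scene",(180,220,300))):
    ci=manip.camera_info(n)
    for z in(.032,.042,.052,.062):
        c=np.array(ci["R"])@[.606,.154,z]+ci["t"]
        u,v=ci["fx"]*c[0]/c[2]+ci["cx"],ci["fy"]*c[1]/c[2]+ci["cy"]
        print(n,z,round((u-off[0])*3),round((v-off[1])*3+off[2]))
E
```

```text
side 0.032 263 160
side 0.042 264 149
side 0.052 264 138
side 0.062 264 127
scene 0.032 244 482
scene 0.042 244 476
scene 0.052 244 470
scene 0.062 245 464
```

```bash
python3 - <<'E'
import cv2,numpy as np
a=cv2.imread("pics/c2.png")[250:310,230:290];b=cv2.imread("pics/s2.png")[110:170,260:320]
o=np.hstack([cv2.resize(cv2.convertScaleAbs(i,alpha=1.5,beta=25),(400,400),interpolation=cv2.INTER_CUBIC) for i in(a,b)])
def m(u,v,x0,y0,dx):cv2.circle(o,(int((u-x0)*6.67)+dx,int((v-y0)*6.67)),4,(255,255,0),1)
m(180+244/3,220+170/3,230,250,0);m(200+264/3,110+138/3,260,110,400)
cv2.imwrite("pics/z2.png",o)
E
```

```text
(no output)
```

View pics/z2.png

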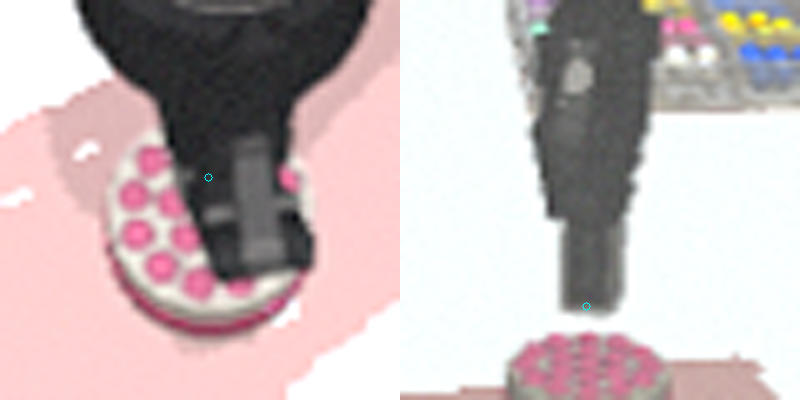

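The scene view hides the tip behind the knuckle. In the side view the tip is within about 2 mm of the predicted point and centred on the lid. Now I'll hold, then lift and move to blue.

```bash
python3 -m jog '[[[0,0,0,0],[0,0,0,0],[0,0,0,0],[0,0,0,0],[0,0,0,0],[0,0,0,0],[0,0,0,0],[0,0,0,0]]]'
python3 -m jog '[[[0,0,0,0],[0,0,0,0],[0,0,0,0],[0,0,0,0],[0,0,0,0],[0,0,0,0],[0,0,0,0],[0,0,5,0]]]'
python3 -m jog '[[[0,0,25,0],[0,0,40,0],[0,0,30,0],[-30,25,20,0],[-45,36,0,0],[-35,28,0,0],[-12,10,0,0],[-3,2,0,0]]]'
python3 - <<'E'
from h import *
ci,im=shot("wrist","w3")
c=np.array(ci["R"])@[.481,.255,.03]+ci["t"];u,v=ci["fx"]*c[0]/c[2]+ci["cx"],ci["fy"]*c[1]/c[2]+ci["cy"]
print(u,v);loc(ci,im,"blue",int(u),int(v),45,.029);print(manip.sense()["tcp_pos"])
E
```

```text
t: 4.25
tcp_pos: [0.6054, 0.1535, 0.2247]
tool_rot: [0.825, 0.565, -0.0, -0.0]
force: [0.7, -0.5, 0.5]
finger_gap: -0.003
t: 5.25
tcp_pos: [0.6052, 0.1535, 0.2295]
tool_rot: [0.825, 0.565, -0.0, -0.0]
force: [0.1, -0.5, -0.1]
finger_gap: 0.003
t: 6.25
tcp_pos: [0.4803, 0.255, 0.3451]
tool_rot: [0.825, 0.565, 0.001, 0.0]
force: [-0.1, -0.8, -0.1]
finger_gap: -0.002
253.12658126063 178.9459457768074
blue (229, 150, 49, 54) (253.0, 176.4, 27.3) [0.4784 0.2558 0.029 ] [0.4803 0.2548 0.029 ]
[0.48071623 0.25472112 0.34504631]
```

View pics/w3.png

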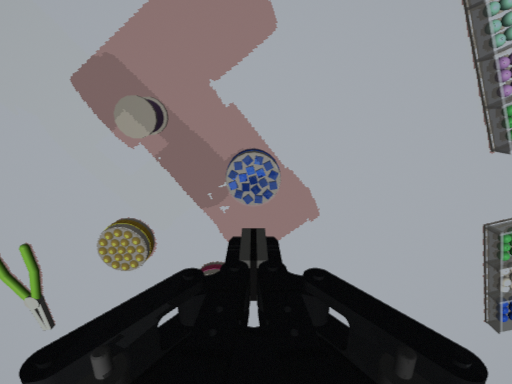

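The blue lid is at (253,177), within about 2 mm of the target under the tips. The spool is clear at (140,117). Descending.

```bash
python3 -m jog '[[[-1,0,-20,0],[0,0,-40,0],[0,0,-35,0],[0,0,-17,0],[0,0,-6,0],[0,0,-2,0],[0,0,0,0],[0,0,0,0]]]'
python3 -m jog '[[[0,0,0,0],[0,0,0,0],[0,0,0,0],[0,0,0,0],[0,0,0,0],[0,0,0,0],[0,0,0,0],[0,0,0,0]]]'
python3 -m jog '[[[0,0,0,0],[0,0,0,0],[0,0,0,0],[0,0,0,0],[0,0,0,0],[0,0,0,0],[0,0,10,0],[0,0,30,0]]]'
python3 -m jog '[[[0,0,40,0],[0,0,40,0],[0,0,40,0],[-10,-30,20,0],[-10,-50,0,0],[-5,-60,0,0],[0,-60,0,0],[0,-60,0,0]]]'
python3 -m jog '[[[0,-60,0,0],[0,-60,0,0],[0,-60,0,0],[5,-50,0,0],[5,-30,0,0],[0,-10,0,0],[0,0,0,0],[0,0,0,0]]]'
python3 - <<'E'
from h import *
ci,im=shot("wrist","w4")
c=np.array(ci["R"])@[.465,-.308,.022]+ci["t"];u,v=ci["fx"]*c[0]/c[2]+ci["cx"],ci["fy"]*c[1]/c[2]+ci["cy"]
print(u,v);loc(ci,im,"bell",int(u),int(v),60,.022);print(manip.sense()["tcp_pos"])
E
```

```text
t: 7.3
tcp_pos: [0.4797, 0.2547, 0.2256]
tool_rot: [0.825, 0.565, 0.001, 0.0]
force: [-0.6, 0.2, -0.3]
finger_gap: -0.001
t: 8.3
tcp_pos: [0.4794, 0.2545, 0.2247]
tool_rot: [0.825, 0.565, -0.0, -0.0]
force: [-0.3, 1.0, -0.1]
finger_gap: -0.001
t: 9.3
tcp_pos: [0.479, 0.2543, 0.2644]
tool_rot: [0.825, 0.565, -0.002, -0.001]
force: [0.6, 0.2, -0.0]
finger_gap: -0.0
t: 10.3
tcp_pos: [0.4539, -0.0071, 0.4056]
tool_rot: [0.825, 0.565, 0.001, 0.001]
force: [1.0, -0.1, 0.1]
finger_gap: 0.003
t: 11.3
tcp_pos: [0.4641, -0.2739, 0.4047]
tool_rot: [0.825, 0.565, -0.0, -0.001]
force: [0.4, -0.2, 0.1]
finger_gap: -0.003
229.8191950561634 175.5596682949613
bell (212, 164, 26, 25) (224.5, 175.9, 12.7) [ 0.4628 -0.3149  0.022 ] [ 0.4628 -0.3151  0.022 ]
[ 0.46425379 -0.27390815  0.40479053]
```

View pics/w4.png

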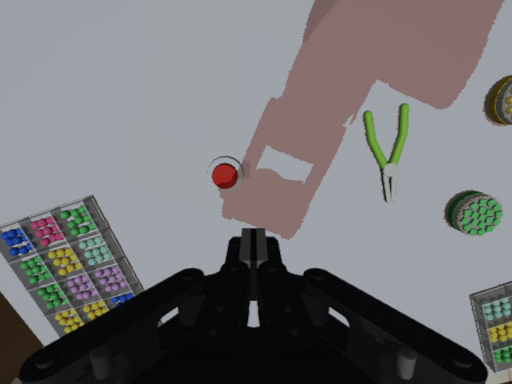

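The red button is at (224,176), which gives (0.463, -0.315). I'll approach to about 2 cm above it and check by the side camera.

```bash
python3 -m jog '[[[-1,-20,-15,0],[0,-15,-35,0],[0,-6,-45,0],[0,0,-45,0],[0,0,-30,0],[0,0,-12,0],[0,0,-4,0],[0,0,0,0]]]'
python3 - <<'E'
from h import *
ci,im=shot("side","s5");x0,y0=200,270
o=cv2.resize(im[y0:370,x0:x0+110],None,fx=5,fy=5,interpolation=cv2.INTER_CUBIC)
t=manip.sense()["tcp_pos"];print(t)
for p in([t[0],t[1],t[2]-.173],[.463,-.315,.022]):
    c=np.array(ci["R"])@p+ci["t"];cv2.circle(o,(int((ci["fx"]*c[0]/c[2]+ci["cx"]-x0)*5),int((ci["fy"]*c[1]/c[2]+ci["cy"]-y0)*5)),5,(255,255,0),2)
cv2.imwrite("pics/z5.png",o)
E
```

```text
t: 12.35
tcp_pos: [0.4637, -0.3169, 0.2193]
tool_rot: [0.825, 0.565, 0.0, 0.001]
force: [-0.3, 0.6, 0.9]
finger_gap: -0.003
[ 0.4638039  -0.3168546   0.21967641]
```

View pics/z5.png

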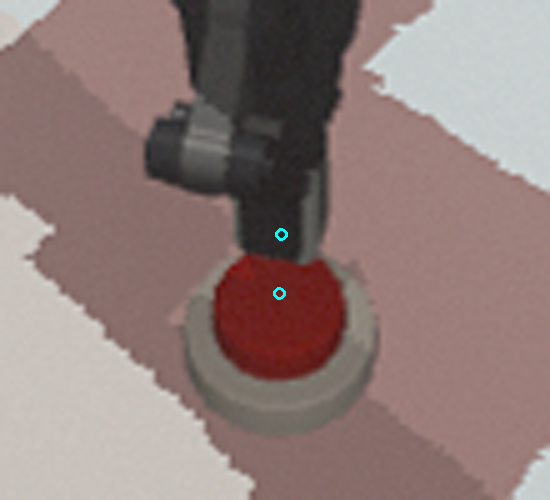

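Tip and button centre line up to within about 2 mm. Pressing slowly.

```bash
python3 -m jog '[[[0,0,-8,0],[0,0,-8,0],[0,0,-5,0],[0,0,-3,0],[0,0,-2,0],[0,0,-1,0],[0,0,0,0],[0,0,0,0]]]'
python3 -m jog '[[[0,0,-1,0],[0,0,-1,0],[0,0,-1,0],[0,0,-1,0],[0,0,0,0],[0,0,0,0],[0,0,0,0],[0,0,0,0]]]'
```

```text
t: 13.4
tcp_pos: [0.4633, -0.3163, 0.1919]
tool_rot: [0.825, 0.565, -0.0, -0.0]
force: [-1.4, 0.6, 3.4]
finger_gap: -0.002
t: 14.4
tcp_pos: [0.4633, -0.3162, 0.1893]
tool_rot: [0.825, 0.565, -0.0, -0.0]
force: [-3.4, 3.3, 14.3]
finger_gap: 0.0
```

```bash
python3 -m jog '[[[0,0,-1,0],[0,0,0,0],[0,0,0,0],[0,0,0,0],[0,0,0,0],[0,0,0,0],[0,0,0,0],[0,0,0,0]]]'
python3 -m jog '[[[0,0,3,0],[0,0,5,0],[0,0,10,0],[0,0,25,0],[0,0,40,0],[0,0,40,0],[0,0,20,0],[0,0,5,0]]]'
python3 -m jog '[[[0,0,0,0],[0,0,0,0],[0,0,0,0],[0,0,0,0],[0,0,0,0],[0,0,0,0],[0,0,0,0],[0,0,0,0]]]'
python3 - <<'E'
from h import *
a,b=shot("scene","c6")[1],shot("side","s6")[1]
cv2.imwrite("pics/f.png",np.hstack([cv2.resize(i,(400,300)) for i in(a,b)]))
print(np.abs(a.astype(int)-cv2.imread("pics/scene0.png"))[170:320,180:380].max(2).__gt__(60).sum())
E
```

```text
t: 15.4
tcp_pos: [0.4633, -0.3163, 0.1891]
tool_rot: [0.825, 0.565, -0.0, 0.0]
force: [-4.3, 3.7, 20.6]
finger_gap: -0.001
t: 16.4
tcp_pos: [0.464, -0.317, 0.3365]
tool_rot: [0.825, 0.565, 0.0, 0.002]
force: [-0.6, -0.1, 0.4]
finger_gap: -0.003
t: 17.4
tcp_pos: [0.4635, -0.3165, 0.3348]
tool_rot: [0.825, 0.565, 0.0, 0.0]
force: [0.3, 0.2, 0.4]
finger_gap: 0.004
34
```

View pics/f.png

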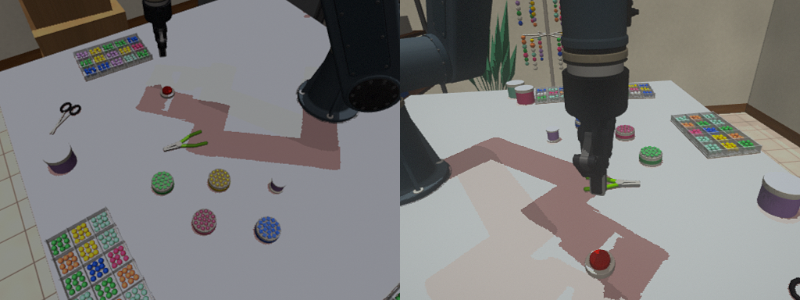

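The button is up again. The pots, pliers and spool are unmoved: only 34 pixels changed there, which is lighting. The arm touches nothing.

```bash
python3 -c "
from station import manip
print(manip.sign_off())"
```

```text
the job is handed in; nothing more can be done
None
```

The job is done and handed in at about 17.5 s of robot time, in the order asked.

- **Pointing:** With the gripper shut, I held the fingertips about 2 cm above the pink lid for just over 2 s, then about 2 cm above the blue lid for about 2 s.
- **Button:** I pressed the red button until it stopped. The push reached about 20 N against its 4 N spring, with the tips about 16 mm above the table, which matches the full 6 mm of travel. I then lifted 15 cm clear.

**Last checks:**
- The button looked up in both camera views.
- The force was back near zero.
- The pots, pliers and spool showed no visible movement compared with the first picture.

**What disagreed or could not be checked:**
- The first side-view positions were up to 2 cm off the other camera, because the masks there caught the coloured bands as well as the lids. I used the scene and wrist views instead.
- The scene camera could not see the fingertips over the pink lid, so I confirmed that centring from the side view and the arm's own position.
- Over the blue lid I checked centring only from the wrist camera, before lowering.

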